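# Turn the hall coasters cork side up to air

## Task

Air the drink coasters on the hall shelf: with the spatula from its rest, turn every coaster on the grey mat over so that its cork foot faces up, lying flat on the mat. The wet beech marks easily, so never touch a coaster with the fingers and be gentle with the spatula, never pressing on a coaster with more than 8 N. Only when all are turned, turn the stiff leaf of the ring-bound chore card right over its rings to show the ticked face, lay the spatula back in its rest as it was (on both posts, blade down; end for end does not matter), and leave the bowl, tulip, bell and comb where they are.

Things in the scene. Friction and masses are not known exactly. Their poses are not given: they have to be found in the camera images.
- coaster1: Round beech drink coaster: a disc 70 mm across and 6 mm thick glued on a cork foot 36 mm across and 6 mm high, 12 mm in all, about 45 g. Origin: centre of the cork foot's free face; z points from the cork to the beech (up at the start, so the rim overhangs the foot by 17 mm, 6 mm above the mat). 3 to 5 coasters are there; an absent one reads None.
- coaster2: Round beech drink coaster: a disc 70 mm across and 6 mm thick glued on a cork foot 36 mm across and 6 mm high, 12 mm in all, about 45 g. Origin: centre of the cork foot's free face; z points from the cork to the beech (up at the start, so the rim overhangs the foot by 17 mm, 6 mm above the mat). 3 to 5 coasters are there; an absent one reads None.
- coaster3: Round beech drink coaster: a disc 70 mm across and 6 mm thick glued on a cork foot 36 mm across and 6 mm high, 12 mm in all, about 45 g. Origin: centre of the cork foot's free face; z points from the cork to the beech (up at the start, so the rim overhangs the foot by 17 mm, 6 mm above the mat). 3 to 5 coasters are there; an absent one reads None.
- coaster4: Round beech drink coaster: a disc 70 mm across and 6 mm thick glued on a cork foot 36 mm across and 6 mm high, 12 mm in all, about 45 g. Origin: centre of the cork foot's free face; z points from the cork to the beech (up at the start, so the rim overhangs the foot by 17 mm, 6 mm above the mat). 3 to 5 coasters are there; an absent one reads None.
- coaster5: Round beech drink coaster: a disc 70 mm across and 6 mm thick glued on a cork foot 36 mm across and 6 mm high, 12 mm in all, about 45 g. Origin: centre of the cork foot's free face; z points from the cork to the beech (up at the start, so the rim overhangs the foot by 17 mm, 6 mm above the mat). 3 to 5 coasters are there; an absent one reads None.
- mat: Grey felt mat fixed to the shelf, 300 (its x) x 500 (its y) x 4 mm, top face 4 mm above the shelf. Origin: centre of its underside.
- spatula: Cranked spatula, 120 g. Wooden handle 100 (x) x 18 (y) x 20 (z) mm, origin at its centre; grip it across the 18 mm at the middle, from above. A neck goes down from its +x end to a flat level steel blade, 40 wide x 2 mm thick, from x = 67 to its straight front edge at x = 125 mm, mid-plane 50 mm below the origin. Mass centre 12 mm ahead of the origin. At the start the blade points towards -x, +-0.35 rad.
- spatula_tip (a point): Middle of the blade's front edge, at mid thickness (125, 0, -50 mm in the spatula's frame).
- rest: Fixed wooden rest: foot 100 x 50 x 6 mm, two posts 10 mm thick at x = +38 and -38 mm with seats 46 mm up between cheeks 14 mm high, 27 mm apart (along y). The handle lies along x on both seats, its middle free between the posts. Origin: centre of the underside; the seated spatula's origin is 56 mm above it. At the start the blade is at the +x end.
- binder: Fixed ring-bound chore card: black base 130 (x) x 110 (y) x 24 mm, steel rings along its y axis at the middle. Origin: centre of the underside.
- leaf_hinge (a point): Hinge line of the leaf (through the ring middle, along the binder's y axis), 32 mm above the shelf.
- leaf_edge (a point): Middle of the leaf's free edge, 95 mm from the hinge line. At the start it stands out 30 mm beyond the base on the binder's +x side (towards the mat), its underside 30 mm above the shelf.
- leaf (a joint): Angle of the stiff leaf (100 mm wide, 3 mm thick, reaching from 10 to 95 mm from the hinge line, 50 g) in rad: 0 lies on the +x side as at the start, 1.57 upright, 3.14 turned over on the -x side, where the face with the tick is up. It turns freely with slight drag and falls by its own weight to either side.
- bowl: Bystander: shallow glass bowl with a hematite bead loop, 110 mm across, 32 mm high. Origin: centre of the underside.
- tulip: Bystander: ceramic tulip figurine, 125 mm high, foot 60 mm across. Origin: centre of the underside.
- bell: Bystander: chrome tap bell, 76 mm across, 57 mm high. Origin: centre of the underside.
- comb: Bystander: folding plastic comb lying flat, about 170 mm long, 12 mm high. Origin: under the middle of its toothed half.
There are look-alikes about, which are no part of the job. What is meant by the spatula is not green, and is the smaller of those in its own colour.

How it is judged:
On the way, in this order (a step that is already met when the one before it is completed fails the run):
1. every coaster lies flat, cork foot up (angle between each of coaster1, coaster2, coaster3, coaster4, coaster5's own z axis and vertical above 2.96 rad and height (world z) of coaster1 between 0.011 and 0.021 m and linear speed of each of coaster1, coaster2, coaster3, coaster4, coaster5 below 0.03 m/s and height (world z) of coaster2 between 0.011 and 0.021 m and height (world z) of coaster3 between 0.011 and 0.021 m and height (world z) of coaster4 between 0.011 and 0.021 m and height (world z) of coaster5 between 0.011 and 0.021 m), for 0.2 s.
2. then the leaf is turned over (value of joint leaf above 2.9 rad), for 0.2 s.
At the end, for the whole second after the job is handed in: Every coaster present lies at rest on the mat (its centre over the mat), cork foot up within 10 degrees and not stacked; the leaf is turned past 2.9 rad; the spatula lies at rest in its rest on both posts, blade down, either way round, within 20 mm along and 8 mm across (all of step 1 and x of coaster1 in the frame of mat between -0.15 and 0.15 m and y of coaster1 in the frame of mat between -0.25 and 0.25 m and x of coaster2 in the frame of mat between -0.15 and 0.15 m and y of coaster2 in the frame of mat between -0.25 and 0.25 m and x of coaster3 in the frame of mat between -0.15 and 0.15 m and y of coaster3 in the frame of mat between -0.25 and 0.25 m and x of coaster4 in the frame of mat between -0.15 and 0.15 m and y of coaster4 in the frame of mat between -0.25 and 0.25 m and x of coaster5 in the frame of mat between -0.15 and 0.15 m and y of coaster5 in the frame of mat between -0.25 and 0.25 m and value of joint leaf above 2.9 rad and x of spatula in the frame of rest between -0.02 and 0.02 m and y of spatula in the frame of rest between -0.008 and 0.008 m and z of spatula in the frame of rest between 0.052 and 0.06 m and angle between spatula's own z axis and vertical below 0.12 rad and angle between the x axis of spatula and the x axis of rest, either way round below 0.25 rad and linear speed of spatula below 0.02 m/s); the robot touches nothing.
It fails at once if a coaster is pressed with more than 8 N by the spatula (contact force between any of coaster1, coaster2, coaster3, coaster4, coaster5 and spatula above 8 N).
It fails at once if the fingers touch a coaster (contact force between any of coaster1, coaster2, coaster3, coaster4, coaster5 and the fingers above 0.5 N).
It fails at once if a bystander is moved more than 20 mm (distance of any of bowl, tulip, bell, comb from where it was at the start of the episode above 0.02 m).
Of coaster1, coaster2, coaster3, coaster4, coaster5 only 3 to 5 are there at a start; the rules pass over those that are not, and their reading is None.
At some moment in a run one of coaster1, coaster2, coaster3, coaster4, coaster5 may be knocked a few centimetres aside while the robot is not near it.
It also fails if it takes over 210 s, if anything falls off the work surface, if the arm or the gripper's body presses on something with over 40 N, if the wrist force passes 120 N, or if a joint passes its speed limit or range.

## Robot

A 6-joint arm with a two-finger parallel gripper is mounted at the origin on the work surface. World frame = base frame: x ahead of the robot, y to its left, z up, the work surface at z = 0. Lengths are in m, angles in rad, forces in N, time in s.
With the tool pointing down it reaches from about 0.25 to 0.725 m from the base axis. Payload 4 kg.
Tool frame: the origin (TCP) lies at the very end of the fingers, on their centre line; the grasp point (between the pads) lies bot.grasp_offset behind it (bot.grasp_offset is the distance from the TCP to the grasp point, in m); z points along the fingers, y is the direction in which the jaws open and shut (so a half turn about z gives the same grasp; the last joint's range is limited). The gripper opens to 85 mm and grips with 20 to 120 N. Pads are 22 mm wide; open, the fingers measure 114 mm over their backs; the gripper's body (76 mm by 85 mm) begins 54 mm behind the grasp point. The pads swing forward as they close: fully open they stand 13 mm farther back than shut.
Start: joints at [-1.248, 0.241, 0.005, 1.335, 0, 1.571], TCP at [0.159, -0.474, 0.231] pointing down, gripper open.
Joint ranges: [-2.72, 2.72], [-1.05, 1.87], [-1.09, 1.28], [-1.99, 2.15], [-1.42, 1.44], [-3.14, 3.14]. Speed limits (rad/s): [2.79, 2.79, 3.14, 3.14, 3.14, 3.14].

## Interface

Orientations are given as a unit quaternion [x, y, z, w].
In Python, from workcell import bot gives the robot as it stands. The module is installed in compiled form; this text tells all that it offers.
- The arm moves only by the shell command python3 -m jog 'ROWS' [OPENING]. ROWS is JSON, a list that holds one entry, the list of rows, each a list of 6 numbers: the shift along the tool's x, y, z in m, then the turn, a rotation vector about the tool's x, y, z in degrees. In form: [[[dx, dy, dz, wx, wy, wz], ...]]. A call has 1 to 12 rows; each row shifts and turns the pose as measured when the row begins, along the tool's axes as they then stand; what a row does not reach is not made up. A row lasts 1/8 s, in which the tool goes at most 62.5 mm and 10.7 degrees, less where a joint would pass 70% of its speed; a pose out of reach is approached as far as the arm can. A call is refused whole if a number of a shift passes 0.0625 or a number of a turn 10.7, either way. A call with a gripper value outside its range is refused whole. OPENING is the finger opening in m, from 0 to 0.0854, set as the call begins (- or left out, the last holds). The fingers move at their own pace and stop on an object; the grip force is fixed at half the most. Time passes only in rows, so rows that do not move let the fingers close. It gives the time, the measured TCP pose, the force and the opening at its end, in the units of the state.
- bot.get_obs(): the state, without advancing time (a new reading comes with each control period).
- bot.camera(name): name is "side" or "top"; returns a dict with "pixels" (480x640x3 uint8, red, green, blue), "fx", "fy", "cx", "cy" (pixels), "rvec" (rotation vector, rad) and "tvec" (3), from world to camera coordinates, as OpenCV has them. Camera axes: x right, y down, z forward; pixel columns grow to the right and rows downward; lengths in m; the calibration is good to about 2 mm. A picture is of the moment at which its call begins. There is no depth.
- bot.job_done(): hands the job in, once; it reports no verdict.
The state is a dict: "clock": time; "joint_pos": joint angles; "joint_vel": joint speeds; "tau": joint torques, N m; "eef_pos": TCP position; "tool_rot": TCP orientation; "ft_force": force on the tool from outside, world axes, zero at the start; "ft_torque": the same for the moment, N m; "grip_width": finger opening in m.
Only numpy, scipy, OpenCV 4.12 (cv2) and the standard library are available. Lean on these libraries where they do the work, as an engineer would, in place of code of your own. Each camera call takes 0.05 s, during which the arm holds its last target. There are 200 camera calls.

## Working session

There is one attempt and no reset: what is moved stays moved. The work goes in short steps, Python scripts to look and compute and a shell command to move; the robot and the scene stay as the last step left them, time stands still between calls to the robot, and variables do not carry over. Pictures are saved under pics/ and viewed, on a budget of 14 in all, crops included, one or two more only if the job needs it, and the job is handed in when it is done.

```bash
ls; mkdir -p pics; cat > h.py <<'E'
import numpy as np, cv2, time
from workcell import bot
from scipy.spatial.transform import Rotation as R
def snap(cam,name=None):
    c=bot.camera(cam); 
    if name: cv2.imwrite(f'pics/{name}.png',c['pixels'][:,:,::-1])
    return c
def ray(c,u,v,z):
    Rm=R.from_rotvec(np.ravel(c['rvec'])).as_matrix(); t=np.ravel(c['tvec'])
    o=-Rm.T@t; d=Rm.T@np.array([(u-c['cx'])/c['fx'],(v-c['cy'])/c['fy'],1])
    return o+d*(z-o[2])/d[2]
def proj(c,p):
    Rm=R.from_rotvec(np.ravel(c['rvec'])).as_matrix(); q=Rm@np.asarray(p)+np.ravel(c['tvec'])
    return q[0]/q[2]*c['fx']+c['cx'],q[1]/q[2]*c['fy']+c['cy']
E
python3 - <<'E'
from h import *
for n in('top','side'):
    c=snap(n,n+'0'); print(n,c['fx'],c['cx'],c['cy'],c['rvec'],c['tvec'],[ray(c,u,v,0).round(3) for u,v in((0,0),(640,0),(0,480),(640,480))])
print(bot.get_obs(),bot.grasp_offset)
E
```

```text
pics
top 600.1978219392197 316.5840731382871 233.4682387276613 [ 2.12282616 -2.1242764   0.19802279] [-0.13074616  0.5029416   1.47096653] [array([1.181, 0.76 , 0.   ]), array([ 1.18 , -1.042,  0.   ]), array([-0.095,  0.636,  0.   ]), array([-0.096, -0.914,  0.   ])]
side 545.4620447834824 319.7442023588629 231.4107025085806 [ 0.67255775 -2.49197245  1.32242822] [0.35855104 0.24652603 1.18008897] [array([ 4.145, -1.659,  0.   ]), array([ 1.000e-03, -4.148e+00,  0.000e+00]), array([0.62 , 0.721, 0.   ]), array([-0.315,  0.176,  0.   ])]
{'clock': 0.1, 'joint_pos': array([-1.24800571e+00,  2.41357664e-01,  3.89282422e-03,  1.33520310e+00,
        8.95807396e-06,  1.57079680e+00]), 'joint_vel': array([-0.0013729 , -0.00224943,  0.00258373, -0.00107458, -0.00097219,
       -0.00131891]), 'tau': array([ 4.31468343e-04, -3.73138332e+01,  2.53010398e+01,  1.08469336e-02,
        5.44821694e-05, -3.87785590e-06]), 'eef_pos': array([ 0.15843506, -0.47365389,  0.2305049 ]), 'tool_rot': array([ 9.87003630e-01,  1.60695232e-01, -1.45959084e-04, -9.24363048e-04]), 'ft_force': array([-0.53545189,  0.46394507,  0.68855284]), 'ft_torque': array([ 0.02160815, -0.00191144, -0.01498966]), 'grip_width': 0.08548390377416164} 0.0187
```

View pics/top0.png

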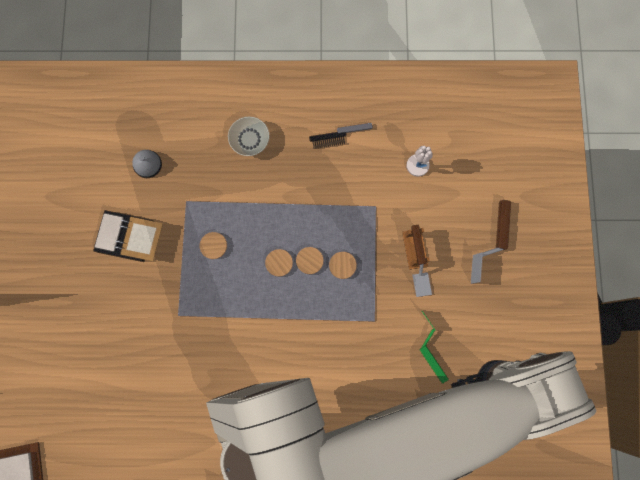

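View pics/side0.png

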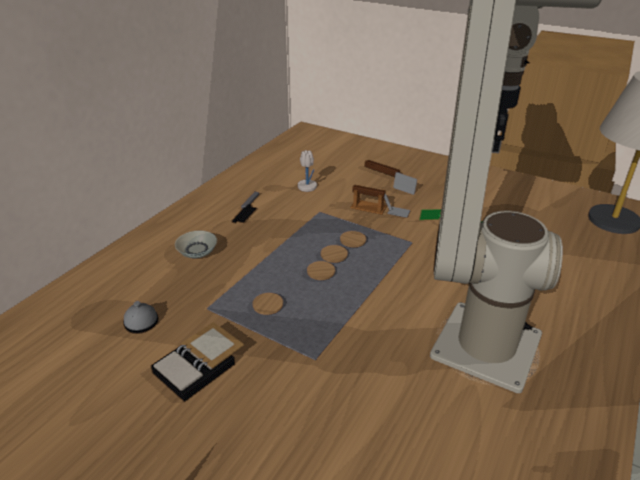

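Top view: four coasters, at (213,246), (279,263), (309,261) and (343,265). The leaf is at (140,238). Spatula candidates are green (432,350), large brown (504,225) with blade (477,268), and small brown in the rest (418,247) with blade (423,284). I choose the last: it is not green and is the smaller brown one. One close crop to check, plus measurements.

```bash
python3 - <<'E'
from h import *
c=snap('top'); im=c['pixels'][:,:,::-1]
cv2.imwrite('pics/crop1.png',cv2.resize(im[210:310,380:520],None,fx=5,fy=5,interpolation=cv2.INTER_CUBIC))
hsv=cv2.cvtColor(im,cv2.COLOR_BGR2HSV)
m=cv2.inRange(hsv,(5,70,60),(25,255,255)); m[:205]=0;m[315:]=0;m[:,:185]=0;m[:,374:]=0
for k in cv2.findContours(m,cv2.RETR_EXTERNAL,cv2.CHAIN_APPROX_NONE)[0]:
    if cv2.contourArea(k)>200:
        (u,v),ax,a=cv2.fitEllipse(k); print('coaster',round(u),round(v),np.round(ax,1),ray(c,u,v,.014).round(4))
for u,v in((185,201),(377,206),(376,321),(179,317)): print('mat',ray(c,u,v,.004).round(3))
for u,v in((112,210),(161,219),(154,262),(95,253)): print('binder',ray(c,u,v,.024).round(3))
for u,v in ((418,247),(423,284),(504,225),(249,137),(420,160),(147,163),(340,135)): print(ray(c,u,v,.02).round(3))
E
```

```text
coaster 342 265 [26.5 26.9] [ 0.4274 -0.197   0.014 ]
coaster 279 262 [26.4 26.7] [ 0.4342 -0.0335  0.014 ]
coaster 309 260 [26.5 26.7] [ 0.4397 -0.1121  0.014 ]
coaster 213 245 [26.3 26.7] [0.4789 0.1358 0.014 ]
mat [0.598 0.215 0.004]
mat [ 0.584 -0.29   0.004]
mat [ 0.285 -0.281  0.004]
mat [0.296 0.218 0.004]
binder [0.569 0.398 0.024]
binder [0.545 0.27  0.024]
binder [0.434 0.283 0.024]
binder [0.457 0.435 0.024]
[ 0.472 -0.391  0.02 ]
[ 0.377 -0.401  0.02 ]
[ 0.53  -0.615  0.02 ]
[0.769 0.048 0.02 ]
[ 0.705 -0.404  0.02 ]
[0.697 0.315 0.02 ]
[ 0.774 -0.193  0.02 ]
```

View pics/crop1.png

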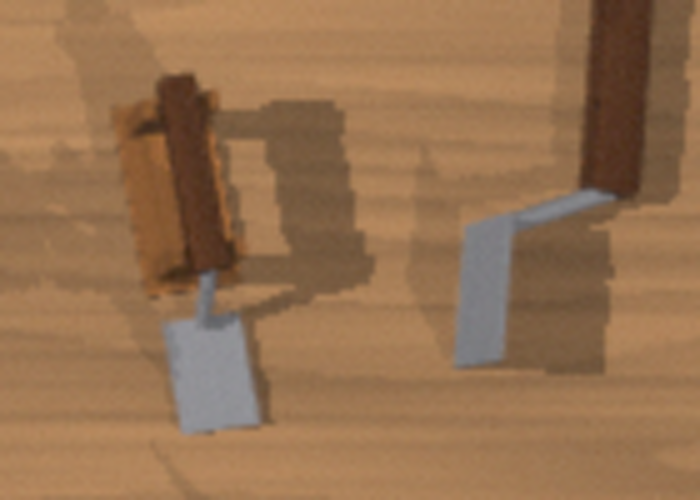

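The crop shows the small brown spatula in the rest (handle crop px (177,76)–(211,269), blade front edge (222,428)). The long-handled one lies off to the right, so the choice stands.

```bash
python3 - <<'E'
from h import *
c=snap('top')
f=lambda u,v,z:ray(c,380+u/5,210+v/5,z)[:2]
a=f(177,76,.066);b=f(211,269,.066);t=f(222,428,.006);r=f(202,325,.006);rest=[f(*p) for p in((115,106,.006),(150,295,.006))]
print(a,b,(a+b)/2,np.linalg.norm(a-b),np.degrees(np.arctan2(*(b-a)[::-1])),t,np.linalg.norm(t-(a+b)/2),np.degrees(np.arctan2(*(t-r)[::-1])), np.degrees(np.arctan2(*(t-(a+b)/2)[::-1])),np.degrees(np.arctan2(*(rest[1]-rest[0])[::-1])))
o=bot.get_obs();print(o['eef_pos'],R.from_quat(o['tool_rot']).as_matrix().round(3))
E
```

```text
[ 0.52014536 -0.37845466] [ 0.4227422  -0.39223717] [ 0.47144378 -0.38534592] 0.0983734350089747 -171.9461344780556 [ 0.34923951 -0.40574977] 0.12389593111773493 -170.87691789586958 -170.5210391226712 -171.2168042105624
[ 0.15850277 -0.47378761  0.2307189 ] [[ 0.948  0.317 -0.   ]
 [ 0.317 -0.948  0.001]
 [ 0.    -0.001 -1.   ]]
```

```bash
python3 -m jog '[[[0,0,0,0,0,9.4],[0.046,-0.0055,0.011,0,0,0],[0.046,-0.0055,0.011,0,0,0],[0.046,-0.0055,0.011,0,0,0],[0.046,-0.0055,0.011,0,0,0],[0.046,-0.0055,0.011,0,0,0],[0.046,-0.0055,0.011,0,0,0],[0.046,-0.0055,0.011,0,0,0],[0,0,0,0,0,0]]]' 0.06
cat >> h.py <<'E'
def st():
    o=bot.get_obs(); M=R.from_quat(o['tool_rot']).as_matrix()
    print('t',round(o['clock'],2),'tcp',o['eef_pos'].round(4),'psi',np.degrees(np.arctan2(M[1,0],M[0,0])).round(2),'toolz',M[:,2].round(3),'F',o['ft_force'].round(2),'g',round(o['grip_width'],4),'q',o['joint_pos'].round(2))
    return o,M
def to(p,psi=None):
    """tool-frame shift to world TCP p, and yaw turn about tool z to reach psi (deg)"""
    o,M=st(); d=np.asarray(p)-o['eef_pos']
    s=np.degrees(np.arctan2(M[1,0],M[0,0]))
    if psi is not None:
        w=-((psi-s+180)%360-180); a=np.radians(psi)
        Mp=np.array([[np.cos(a),np.sin(a),0],[np.sin(a),-np.cos(a),0],[0,0,-1]])
        print('world',d.round(4),'shift now',(M.T@d).round(4),'after turn',(Mp.T@d).round(4),'wz',round(w,2))
    else: print('world',d.round(4),'shift',(M.T@d).round(4))
E
python3 -c "
from h import *
to([.4714,-.3853,.037],9)"
```

```text
clock: 1.32
eef_pos: [0.4791, -0.385, 0.1485]
tool_rot: [0.997, 0.074, -0.002, -0.001]
ft_force: [-0.3, -0.5, -0.6]
grip_width: 0.06
t 1.32 tcp [ 0.4791 -0.385   0.1485] psi 8.53 toolz [-0.003  0.002 -1.   ] F [-0.26 -0.46 -0.58] g 0.06 q [-0.68  0.51  0.19  1.25 -0.    2.32]
world [-0.0077 -0.0003 -0.1115] shift now [-0.0073 -0.0006  0.1115] after turn [-0.0077 -0.0009  0.1115] wz -0.47
```

```bash
python3 -m jog '[[[-0.0077,-0.001,0.03,0,0,-0.5],[0,0,0.03,0,0,0],[0,0,0.03,0,0,0],[0,0,0.015,0,0,0],[0,0,0.0065,0,0,0],[0,0,0,0,0,0]]]' 0.06 | tail -3
python3 -m jog '[[[0,0,0,0,0,0],[0,0,0,0,0,0],[0,0,0,0,0,0],[0,0,0,0,0,0],[0,0,0,0,0,0]]]' 0.0
python3 -c "
from h import *
st()"
```

```text
tool_rot: [0.997, 0.078, -0.002, 0.0]
ft_force: [-0.1, 0.5, 0.7]
grip_width: 0.06
clock: 2.7
eef_pos: [0.4699, -0.3888, 0.0392]
tool_rot: [0.997, 0.078, 0.0, 0.002]
ft_force: [-0.0, -0.2, -0.4]
grip_width: 0.0171
t 2.7 tcp [ 0.4699 -0.3888  0.0392] psi 8.9 toolz [ 0.001 -0.004 -1.   ] F [-0.01 -0.16 -0.39] g 0.0171 q [-0.69  0.59  0.02  0.99 -0.    2.3 ]
```

```bash
python3 -m jog '[[[0,0,-0.01,0,0,0],[0,0,-0.02,0,0,0],[0,0,-0.03,0,0,0],[0,0,-0.03,0,0,0],[0,0,-0.03,0,0,0],[0,0,-0.03,0,0,0],[0,0,-0.01,0,0,0]]]' | tail -3
python3 -m jog '[[[0,0,0,0,0,-10.7],[0,0,0,0,0,-10.7],[0,0,0,0,0,-10.7],[0,0,0,0,0,-10.7],[0,0,0,0,0,-10.7],[0,0,0,0,0,-10.7],[0,0,0,0,0,-10.7],[0,0,0,0,0,-10.7]]]'|tail -1
python3 -m jog '[[[0,0,0,0,0,-10.7],[0,0,0,0,0,-10.7],[0,0,0,0,0,-10.7],[0,0,0,0,0,-10.7],[0,0,0,0,0,-10.7],[0,0,0,0,0,-10.7],[0,0,0,0,0,-10.7],[0,0,0,0,0,-10.7]]]'|tail -1
python3 -c "
from h import *
to([.225,-.197,.10],180)"
```

```text
tool_rot: [0.997, 0.078, -0.001, 0.001]
ft_force: [0.1, -0.7, -2.0]
grip_width: 0.0171
grip_width: 0.0171
grip_width: 0.0172
t 5.58 tcp [ 0.4627 -0.3821  0.1925] psi -178.89 toolz [-0.02   0.013 -1.   ] F [-0.27 -0.85 -1.1 ] g 0.0172 q [-0.69  0.48  0.25  1.36 -0.   -0.71]
world [-0.2377  0.1851 -0.0925] shift now [0.2322 0.1884 0.0995] after turn [0.2377 0.1851 0.0925] wz 1.11
```

```bash
cat >> h.py <<'E'
def to(p,psi,pitch=0):
    """tool-frame shift to world TCP p and rotvec (deg) to yaw psi; pitch raises the blade tip"""
    o,M=st(); d=np.asarray(p)-o['eef_pos']; a=np.radians(psi)
    Mp=np.array([[np.cos(a),np.sin(a),0],[np.sin(a),-np.cos(a),0],[0,0,-1]])@R.from_euler('y',pitch,degrees=True).as_matrix()
    print('world',d.round(4),'shift now',(M.T@d).round(4),'after turn',(Mp.T@d).round(4),'rot',np.degrees(R.from_matrix(M.T@Mp).as_rotvec()).round(2))
E
python3 -m jog '[[[0.04,0.031,0.0,0,0,0],[0.04,0.031,0.0,0,0,0],[0.04,0.031,0.005,0,0,0],[0.04,0.031,0.02,0,0,0],[0.035,0.031,0.03,0,0,0],[0.028,0.031,0.03,0,0,0],[0,0,0,0,0,0]]]' | tail -1
python3 -c "
from h import *
to([.24,-.197,.05],180)"
```

```text
grip_width: 0.0171
t 6.45 tcp [ 0.2215 -0.1894  0.1048] psi -178.8 toolz [-0.032  0.022 -0.999] F [ 1.62 -0.66 -1.34] g 0.0171 q [-0.7  -0.03 -0.66  0.98 -0.   -0.72]
world [ 0.0185 -0.0076 -0.0548] shift now [-0.02   -0.0092  0.054 ] after turn [-0.0185 -0.0076  0.0548] rot [ 1.28 -1.8   1.18]
```

```bash

python3 -m jog '[[[0,0,0,1.3,-1.8,1.2],[-0.018,-0.0076,0.02,0,0,0],[0,0,0.02,0,0,0],[0,0,0,0,0,0]]]' | tail -1
python3 - <<'E'
from h import *
to([.24,-.197,.05],180)
a=snap('top')['pixels'][200:330,250:410]; b=snap('side')['pixels'][180:310,280:440]
im=np.hstack([cv2.resize(x,None,fx=2.5,fy=2.5,interpolation=cv2.INTER_CUBIC) for x in (a,b)])
cv2.imwrite('pics/c2.png',im[:,:,::-1])
E
```

```text
grip_width: 0.0174
t 6.95 tcp [ 0.2421 -0.1991  0.0653] psi 179.94 toolz [ 0.005 -0.004 -1.   ] F [-0.26  0.13 -1.04] g 0.0174 q [-0.69  0.04 -0.72  0.81 -0.   -0.69]
world [-0.0021  0.0021 -0.0153] shift now [0.0022 0.0022 0.0153] after turn [0.0021 0.0021 0.0153] rot [-0.24  0.26 -0.06]
```

View pics/c2.png

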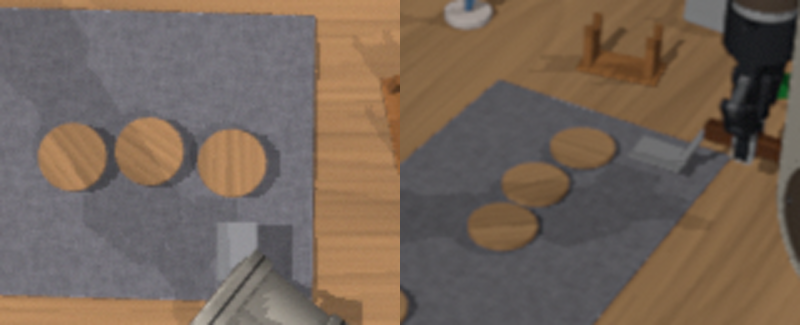

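Top half: blade front edge spans crop (218–258,222), just behind coaster A (231,162). The side half shows the blade level and free.

```bash
python3 - <<'E'
from h import *
c=snap('top'); print(ray(c,345.2,288.6,.032), 'expect',.2421+.125,-.1991)
E
```

```text
[ 0.3647531  -0.20284587  0.032     ] expect 0.3671 -0.1991
```

```bash

python3 -m jog '[[[0,0.005,0.014,-0.2,0.2,0],[0,0,0.008,0,0,0],[0,0,0.002,0,0,0],[0,0,0,0,0,0]]]' | tail -1
python3 -c "
from h import *
to([.240,-.194,.038],180)"
python3 -m jog '[[[0,0,0.001,0,0,0],[0,0,0.001,0,0,0],[0,0,0,0,0,0]]]' | tail -1
python3 -c "
from h import *
to([.240,-.194,.038],180)"
```

```text
grip_width: 0.0171
t 7.6 tcp [ 0.2459 -0.1975  0.0446] psi 179.91 toolz [ 0.009 -0.007 -1.   ] F [ 0.01 -0.97 -1.66] g 0.0171 q [-0.68  0.08 -0.75  0.73 -0.   -0.67]
world [-0.0059  0.0035 -0.0066] shift now [0.0059 0.0036 0.0065] after turn [0.0059 0.0035 0.0066] rot [-0.43  0.51 -0.1 ]
grip_width: 0.0171
t 7.97 tcp [ 0.2464 -0.1981  0.0431] psi 179.89 toolz [ 0.01  -0.008 -1.   ] F [-0.92 -0.39 -1.61] g 0.0171 q [-0.68  0.08 -0.75  0.72 -0.   -0.68]
world [-0.0064  0.0041 -0.0051] shift now [0.0064 0.0042 0.005 ] after turn [0.0064 0.0041 0.0051] rot [-0.49  0.58 -0.11]
```

```bash

python3 -m jog '[[[0.001,0.004,0.002,-0.5,0.6,-0.1],[0.001,0.001,0.001,-0.1,0.1,0],[0.001,0,0.001,-0.1,0.1,0],[0,0,0,-0.1,0.1,0]]]' | tail -1
python3 -c "
from h import *
to([.240,-.194,.038],180)"
python3 -m jog '[[[0,0,0.001,0,0,0],[0,0,0.001,0,0,0],[0,0,0,0,0,0]]]' | tail -1
python3 -c "
from h import *
to([.240,-.194,.038],180)"
```

```text
grip_width: 0.0171
t 8.47 tcp [ 0.2431 -0.1927  0.0388] psi -179.99 toolz [-0.007  0.007 -1.   ] F [-0.27 -0.12 -2.16] g 0.0171 q [-0.67  0.1  -0.75  0.73  0.   -0.67]
world [-0.0031 -0.0013 -0.0008] shift now [ 0.0031 -0.0013  0.0008] after turn [ 0.0031 -0.0013  0.0008] rot [ 0.37 -0.39  0.01]
grip_width: 0.0169
t 8.85 tcp [ 0.2431 -0.1928  0.0376] psi -180.0 toolz [-0.007  0.006 -1.   ] F [-0.56  1.3   3.96] g 0.0169 q [-0.67  0.1  -0.75  0.73  0.   -0.67]
world [-0.0031 -0.0012  0.0004] shift now [ 0.0031 -0.0011 -0.0003] after turn [ 0.0031 -0.0012 -0.0004] rot [ 0.36 -0.38  0.  ]
```

```bash

python3 -m jog '[[[0,0,-0.0015,0,0,0],[-0.006,-0.001,0,0,0,0],[-0.006,0,0,0,0,0],[-0.006,0,0,0,0,0]]]' | tail -1
python3 -c "
from h import *
to([.265,-.194,.039],180)"
```

```text
grip_width: 0.0172
t 9.35 tcp [ 0.2622 -0.1941  0.039 ] psi 179.96 toolz [-0.006  0.006 -1.   ] F [ 0.6  -0.07 -0.52] g 0.0172 q [-0.64  0.13 -0.71  0.74  0.   -0.64]
world [ 0.0028  0.0001 -0.    ] shift now [-0.0028  0.0001  0.    ] after turn [-0.0028  0.0001  0.    ] rot [ 0.34 -0.36 -0.04]
```

```bash

python3 -m jog '[[[-0.003,0,0,0,0,0],[-0.003,0,0,0,0,0],[-0.003,0,0,0,0,0],[-0.003,0,0,0,0,0],[-0.003,0,0,0,0,0],[-0.003,0,0,0,0,0],[-0.003,0,0,0,0,0],[-0.002,0,0,0,0,0]]]' | tail -1
python3 - <<'E'
from h import *
to([.288,-.194,.039],180)
a=snap('top')['pixels'][200:330,250:410]; b=snap('side')['pixels'][200:280,300:400]
im=np.hstack([cv2.resize(a,(400,325),interpolation=cv2.INTER_CUBIC),cv2.resize(b,(400,325),interpolation=cv2.INTER_CUBIC)])
cv2.imwrite('pics/c3.png',im[:,:,::-1])
E
```

```text
grip_width: 0.0168
t 10.35 tcp [ 0.2871 -0.194   0.0386] psi 180.0 toolz [-0.007  0.006 -1.   ] F [-0.05 -0.55 -0.61] g 0.0168 q [-0.6   0.16 -0.67  0.75  0.   -0.6 ]
world [ 0.0009 -0.      0.0004] shift now [-0.0009 -0.     -0.0004] after turn [-0.0009 -0.     -0.0004] rot [ 0.35 -0.39 -0.  ]
```

View pics/c3.png

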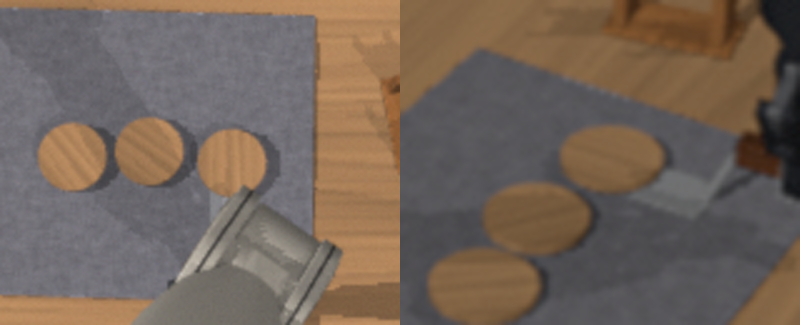

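Blade now under coaster A's rim, coaster unmoved at crop (231,162). Start the lift, up to about 45°.

```bash

python3 -m jog '[[[0,0,-0.002,0,0,0],[0,0,-0.002,0,0,0],[-0.001,0,-0.004,0,0,0],[-0.001,0,-0.004,0,0,0],[-0.002,0,-0.004,0,0,0],[-0.002,0,-0.004,0,0,0],[-0.003,0,-0.005,0,0,0],[-0.003,0,-0.004,0,0,0],[-0.004,0,-0.004,0,0,0],[-0.004,0,-0.003,0,0,0]]]' | tail -1
python3 - <<'E'
from h import *
to([.305,-.194,.074],180)
a=snap('top')['pixels'][200:330,250:410]; b=snap('side')['pixels'][200:280,300:400]
im=np.hstack([cv2.resize(a,(400,325),interpolation=cv2.INTER_CUBIC),cv2.resize(b,(400,325),interpolation=cv2.INTER_CUBIC)])
cv2.imwrite('pics/c4.png',im[:,:,::-1])
E
```

```text
grip_width: 0.017
t 11.7 tcp [ 0.3081 -0.1941  0.0769] psi 179.98 toolz [-0.007  0.006 -1.   ] F [-0.58 -0.31 -1.17] g 0.017 q [-0.56  0.13 -0.57  0.87  0.   -0.56]
world [-0.0031  0.0001 -0.0029] shift now [0.0031 0.     0.003 ] after turn [0.0031 0.0001 0.0029] rot [ 0.37 -0.43 -0.02]
```

View pics/c4.png

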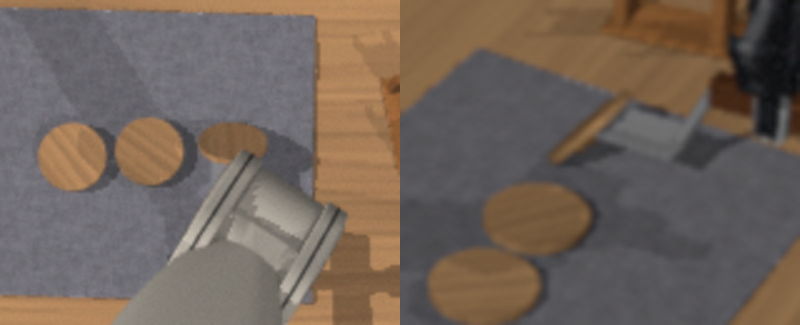

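Coaster A stands at about 50–55°, far edge not slipped. Continue over the top.

```bash

python3 -m jog '[[[-0.004,0,-0.003,0,0,0],[-0.005,0,-0.0025,0,0,0],[-0.006,0,-0.003,0,0,0],[-0.006,0,-0.0025,0,0,0],[-0.007,0,-0.002,0,0,0],[-0.007,0,-0.002,0,0,0],[-0.007,0,-0.002,0,0,0],[-0.006,0,-0.002,0,0,0],[0,0,-0.01,0,0,0],[0.01,0,-0.02,0,0,0],[0.02,0,-0.01,0,0,0],[0,0,0,0,0,0]]]' | tail -1
python3 - <<'E'
from h import *
to([.305,-.194,.10],180)
a=snap('top')['pixels'][200:330,250:410]; b=snap('side')['pixels'][200:280,300:400]
im=np.hstack([cv2.resize(a,(400,325),interpolation=cv2.INTER_CUBIC),cv2.resize(b,(400,325),interpolation=cv2.INTER_CUBIC)])
cv2.imwrite('pics/c5.png',im[:,:,::-1])
E
```

```text
grip_width: 0.0171
t 13.3 tcp [ 0.33   -0.1945  0.1395] psi -179.96 toolz [-0.007  0.006 -1.   ] F [ 0.99  0.95 -0.25] g 0.0171 q [-0.53  0.09 -0.43  1.06  0.   -0.53]
world [-0.025   0.0005 -0.0395] shift now [0.0248 0.0003 0.0397] after turn [0.025  0.0005 0.0395] rot [ 0.35 -0.4   0.04]
```

View pics/c5.png

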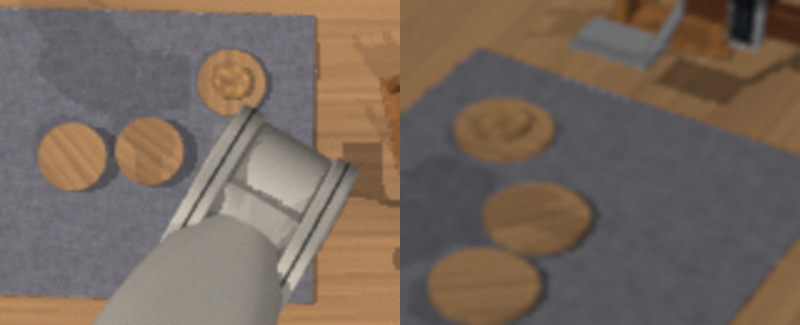

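Coaster A lies cork up at top crop (231,82). Next is B; first recheck its position in case of a knock.

```bash
cat >> h.py <<'E'
def coasters():
    c=bot.camera('top'); hsv=cv2.cvtColor(c['pixels'],cv2.COLOR_RGB2HSV)
    m=cv2.inRange(hsv,(5,70,50),(25,255,255)); m[:205]=0;m[315:]=0;m[:,:185]=0;m[:,374:]=0
    for k in cv2.findContours(m,cv2.RETR_EXTERNAL,cv2.CHAIN_APPROX_NONE)[0]:
        if cv2.contourArea(k)>200:
            (u,v),r=cv2.minEnclosingCircle(k); print('c',round(u),round(v),round(r,1),ray(c,u,v,.012)[:2].round(4))
E
python3 -m jog '[[[0.025,0.028,0.01,0,0,0],[0.025,0.028,0.01,0,0,0],[0.025,0.028,0.02,0,0,0],[0,0,0,0,0,0]]]' | tail -1
python3 -c "
from h import *
to([.258,-.109,.05],180);coasters()"
```

```text
grip_width: 0.017
t 13.9 tcp [ 0.2553 -0.1087  0.0978] psi -179.92 toolz [-0.006  0.007 -1.   ] F [ 0.63 -0.07 -0.84] g 0.017 q [-0.41 -0.07 -0.72  0.93  0.   -0.41]
world [ 0.0027 -0.0003 -0.0478] shift now [-0.003  -0.0007  0.0478] after turn [-0.0027 -0.0003  0.0478] rot [ 0.38 -0.35  0.08]
c 279 262 13.8 [ 0.4343 -0.0337]
c 309 260 13.8 [ 0.4401 -0.1122]
c 213 245 13.6 [0.4794 0.1361]
c 342 233 13.5 [ 0.5112 -0.1972]
```

```bash

python3 -m jog '[[[-0.002,0,0.02,0,0,0],[0,0,0.02,0,0,0],[0,0,0.012,0,0,0],[0,0,0.005,0,0,0],[0,0,0,0,0,0]]]' | tail -1
python3 -c "
from h import *
to([.28,-.109,.0388],180)"
```

```text
grip_width: 0.0172
t 14.57 tcp [ 0.2698 -0.1143  0.0433] psi -179.97 toolz [ 0.01 -0.   -1.  ] F [-0.61  0.81 -1.31] g 0.0172 q [-0.4   0.04 -0.79  0.72  0.   -0.4 ]
world [ 0.0102  0.0053 -0.0045] shift now [-0.0101  0.0053  0.0046] after turn [-0.0102  0.0053  0.0045] rot [-0.03  0.55  0.03]
```

```bash

python3 -m jog '[[[0.003,0.004,0.001,0.3,0.8,0],[0.001,0.001,0.002,0,0.1,0],[0,0,0.001,0,0,0],[0,0,0,0,0,0]]]' | tail -1
python3 -c "
from h import *
to([.28,-.109,.0388],180)"
```

```text
grip_width: 0.0173
t 15.07 tcp [ 0.2672 -0.1097  0.0402] psi -179.96 toolz [-0.004 -0.007 -1.   ] F [ 0.29 -0.02 -1.49] g 0.0173 q [-0.38  0.05 -0.8   0.72 -0.01 -0.38]
world [ 0.0128  0.0007 -0.0014] shift now [-0.0128  0.0007  0.0014] after turn [-0.0128  0.0007  0.0014] rot [-0.42 -0.24  0.04]
```

```bash

python3 -m jog '[[[-0.003,0.0005,0.001,-0.2,0,0],[-0.003,0,0.0005,0,0,0],[-0.003,0,0,0,0,0],[-0.003,0,0,0,0,0]]]' | tail -1
python3 -c "
from h import *
to([.300,-.109,.0388],180)"
python3 -m jog '[[[-0.003,0,0,0,0,0],[-0.003,0,0,0,0,0],[-0.003,0,0,0,0,0],[-0.003,0,0,0,0,0],[-0.003,0,0,0,0,0],[-0.003,0,0,0,0,0]]]' | tail -1
python3 -c "
from h import *
to([.300,-.109,.0388],180);coasters()"
```

```text
grip_width: 0.0173
t 15.57 tcp [ 0.2801 -0.1093  0.0387] psi -179.98 toolz [-0.004 -0.004 -1.   ] F [ 0.43 -0.38 -1.22] g 0.0173 q [-0.37  0.08 -0.77  0.72 -0.   -0.37]
world [0.0199 0.0003 0.0001] shift now [-0.0199  0.0003 -0.0002] after turn [-0.0199  0.0003 -0.0001] rot [-0.21 -0.21  0.02]
grip_width: 0.017
t 16.32 tcp [ 0.2995 -0.1092  0.0386] psi -179.98 toolz [-0.004 -0.004 -1.   ] F [-0.03  0.52 -1.03] g 0.017 q [-0.35  0.11 -0.74  0.73 -0.   -0.35]
world [0.0005 0.0002 0.0002] shift now [-0.0005  0.0002 -0.0002] after turn [-0.0005  0.0002 -0.0002] rot [-0.21 -0.21  0.02]
c 279 262 13.8 [ 0.4343 -0.0337]
c 309 260 13.8 [ 0.4402 -0.112 ]
c 213 245 13.8 [0.4796 0.1367]
c 342 233 13.5 [ 0.5114 -0.1975]
```

Coaster unmoved and the blade is under it. Repeat the same flip, checking numerically.

```bash

python3 -m jog '[[[0,0,-0.002,0,0,0],[0,0,-0.002,0,0,0],[-0.001,0,-0.004,0,0,0],[-0.001,0,-0.004,0,0,0],[-0.002,0,-0.004,0,0,0],[-0.002,0,-0.004,0,0,0],[-0.003,0,-0.005,0,0,0],[-0.003,0,-0.004,0,0,0],[-0.004,0,-0.004,0,0,0],[-0.004,0,-0.003,0,0,0]]]' | tail -1
python3 -c "
from h import *
to([.320,-.109,.0769],180)"
python3 -m jog '[[[-0.004,0,-0.003,0,0,0],[-0.005,0,-0.0025,0,0,0],[-0.006,0,-0.003,0,0,0],[-0.006,0,-0.0025,0,0,0],[-0.007,0,-0.002,0,0,0],[-0.007,0,-0.002,0,0,0],[-0.007,0,-0.002,0,0,0],[-0.006,0,-0.002,0,0,0],[0,0,-0.01,0,0,0],[0.01,0,-0.02,0,0,0],[0.02,0,-0.01,0,0,0],[0,0,0,0,0,0]]]' | tail -1
python3 -c "
from h import *
to([.25,-.0305,.06],180);coasters()"
```

```text
grip_width: 0.017
t 17.62 tcp [ 0.321  -0.1091  0.0771] psi -179.98 toolz [-0.004 -0.004 -1.   ] F [ 0.42 -0.01 -2.33] g 0.017 q [-0.32  0.08 -0.64  0.86 -0.   -0.32]
world [-0.001   0.0001 -0.0002] shift now [0.001  0.0001 0.0003] after turn [0.001  0.0001 0.0002] rot [-0.22 -0.2   0.02]
grip_width: 0.0172
t 19.12 tcp [ 0.3428 -0.1089  0.14  ] psi -179.95 toolz [-0.003 -0.004 -1.   ] F [ 0.07  0.4  -0.88] g 0.0172 q [-0.3   0.04 -0.49  1.05 -0.   -0.3 ]
world [-0.0928  0.0784 -0.08  ] shift now [0.0924 0.0788 0.08  ] after turn [0.0928 0.0784 0.08  ] rot [-0.22 -0.19  0.05]
c 213 245 13.6 [0.4794 0.1361]
c 342 233 13.6 [ 0.5113 -0.1972]
c 309 228 13.5 [ 0.5239 -0.1119]
```

```bash

python3 -m jog '[[[0.024,0.02,0.01,0,0,0],[0.024,0.02,0.01,0,0,0],[0.024,0.02,0.015,0,0,0],[0,0,0,0,0,0]]]' | tail -1
python3 -c "
from h import *
to([.26,-.0305,.06],180);coasters()
c=snap('top','t6');cv2.imwrite('pics/t6c.png',cv2.resize(c['pixels'][180:340,170:390,::-1],None,fx=3,fy=3))"
```

```text
grip_width: 0.0173
t 19.68 tcp [ 0.2725 -0.0482  0.1038] psi -179.99 toolz [ 0.001 -0.004 -1.   ] F [ 0.38  0.02 -0.59] g 0.0173 q [-0.17 -0.09 -0.72  0.94 -0.   -0.17]
world [-0.0125  0.0177 -0.0438] shift now [0.0126 0.0179 0.0437] after turn [0.0125 0.0177 0.0438] rot [-0.25  0.05  0.01]
c 279 262 13.8 [ 0.4346 -0.0334]
c 213 245 13.6 [0.4794 0.1361]
c 342 233 13.5 [ 0.5114 -0.1975]
c 309 228 13.5 [ 0.5239 -0.1119]
```

View pics/t6c.png

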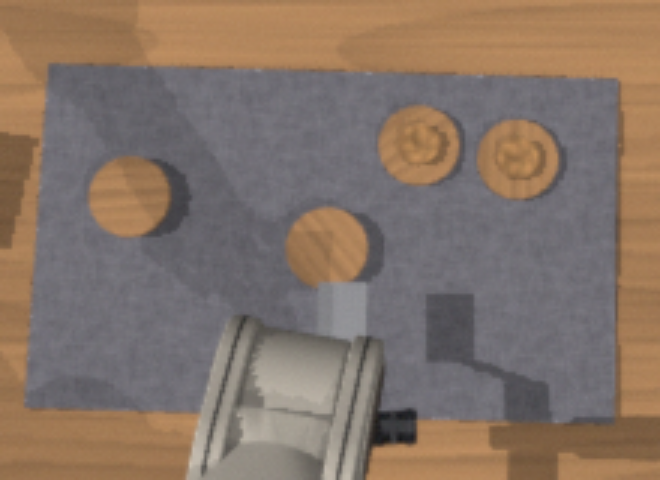

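C was only hidden; A and B are cork up. I'll take C on a 30° heading to stay within reach.

```bash

python3 -m jog '[[[0,-0.02,0,0,0,-10],[0,-0.02,0,0,0,-10],[0,-0.02,0,0,0,-10],[0,0,0,0,0,0]]]' | tail -1
python3 -c "
from h import *
to([.2814,-.1183,.05],-150)"
```

```text
grip_width: 0.0173
t 20.27 tcp [ 0.2944 -0.1125  0.1085] psi -149.22 toolz [ 0.015 -0.009 -1.   ] F [-0.12 -0.06 -0.91] g 0.0173 q [-0.36 -0.03 -0.65  0.93 -0.   -0.9 ]
world [-0.013  -0.0058 -0.0585] shift now [0.0146 0.0026 0.0583] after turn [0.0141 0.0015 0.0585] rot [-0.87  0.51  0.77]
```

```bash

python3 -m jog '[[[0.008,0.001,0.012,-0.8,0.7,0.7],[0.008,0.001,0.012,-0.1,0.1,0],[0.002,0,0.012,-0.1,0.1,0],[0.001,0,0.01,-0.1,0.1,0],[0,0,0.006,-0.1,0.1,0],[0,0,0.002,0,0,0],[0,0,0,0,0,0]]]' | tail -1
python3 -c "
from h import *
to([.2814,-.1183,.0388],-150)"
```

```text
grip_width: 0.0168
t 21.15 tcp [ 0.2735 -0.1193  0.0499] psi -150.26 toolz [-0.017  0.002 -1.   ] F [ 0.01 -0.17 -0.87] g 0.0168 q [-0.41  0.06 -0.75  0.78 -0.   -0.93]
world [ 0.0079  0.001  -0.0111] shift now [-0.0075 -0.0032  0.0109] after turn [-0.0074 -0.0031  0.0111] rot [ 0.61 -0.79 -0.27]
```

```bash

python3 -m jog '[[[-0.002,-0.003,0.005,0.4,-0.5,-0.2],[-0.002,0,0.004,0,0,0],[0,0,0.001,0,0,0],[0,0,0,0,0,0]]]' | tail -1
python3 -c "
from h import *
to([.3118,-.1008,.0388],-150)"
```

```text
grip_width: 0.0168
t 21.65 tcp [ 0.2797 -0.1202  0.0397] psi -150.04 toolz [-0.004 -0.    -1.   ] F [ 0.25 -0.27 -1.25] g 0.0168 q [-0.4   0.08 -0.76  0.73 -0.   -0.93]
world [ 0.0321  0.0194 -0.0009] shift now [-0.0376  0.0008  0.0008] after turn [-0.0376  0.0008  0.0009] rot [ 0.09 -0.18 -0.04]
```

```bash

python3 -m jog '[[[-0.004,0.0005,0.001,0,0,0],[-0.004,0,0,0,0,0],[-0.003,0,0,0,0,0],[-0.003,0,0,0,0,0]]]' | tail -1
python3 -c "
from h import *
to([.3118,-.1008,.0388],-150)"
python3 -m jog '[[[-0.003,0,0,0,0,0],[-0.003,0,0,0,0,0],[-0.003,0,0,0,0,0],[-0.003,0,0,0,0,0],[-0.003,0,0,0,0,0],[-0.003,0,0,0,0,0],[-0.003,0,0,0,0,0],[-0.002,0,0,0,0,0]]]' | tail -1
python3 -c "
from h import *
to([.3118,-.1008,.0388],-150);coasters()"
```

```text
grip_width: 0.017
t 22.15 tcp [ 0.2926 -0.1124  0.0388] psi -150.05 toolz [-0.003 -0.    -1.   ] F [-0.01  0.16 -1.8 ] g 0.017 q [-0.37  0.1  -0.75  0.73 -0.   -0.89]
world [ 0.0192  0.0116 -0.    ] shift now [-0.0224  0.0005 -0.    ] after turn [-0.0224  0.0005  0.    ] rot [ 0.07 -0.16 -0.05]
grip_width: 0.017
t 23.15 tcp [ 0.314  -0.1001  0.0387] psi -150.03 toolz [-0.003 -0.001 -1.   ] F [-0.02  0.73 -0.67] g 0.017 q [-0.31  0.13 -0.71  0.73 -0.   -0.83]
world [-0.0022 -0.0007  0.0001] shift now [ 0.0023  0.0005 -0.0001] after turn [ 0.0023  0.0005 -0.0001] rot [ 0.06 -0.17 -0.03]
c 278 261 13.7 [ 0.4368 -0.0325]
c 213 245 13.8 [0.4796 0.1367]
c 342 233 13.5 [ 0.5114 -0.1975]
c 309 228 13.5 [ 0.5239 -0.1119]
```

Blade in and touching the cork (coaster nudged about 2 mm). Flip.

```bash

python3 -m jog '[[[0,0,-0.002,0,0,0],[0,0,-0.002,0,0,0],[-0.001,0,-0.004,0,0,0],[-0.001,0,-0.004,0,0,0],[-0.002,0,-0.004,0,0,0],[-0.002,0,-0.004,0,0,0],[-0.003,0,-0.005,0,0,0],[-0.003,0,-0.004,0,0,0],[-0.004,0,-0.004,0,0,0],[-0.004,0,-0.003,0,0,0]]]' | tail -1
python3 -c "
from h import *
to([.334,-.089,.0769],-150)"
python3 -m jog '[[[-0.004,0,-0.003,0,0,0],[-0.005,0,-0.0025,0,0,0],[-0.006,0,-0.003,0,0,0],[-0.006,0,-0.0025,0,0,0],[-0.007,0,-0.002,0,0,0],[-0.007,0,-0.002,0,0,0],[-0.007,0,-0.002,0,0,0],[-0.006,0,-0.002,0,0,0],[0,0,-0.01,0,0,0],[0.01,0,-0.02,0,0,0],[0.02,0,-0.01,0,0,0],[0,0,0,0,0,0]]]' | tail -1
python3 -c "
from h import *
to([.305,.139,.09],180);coasters()"
```

```text
grip_width: 0.017
t 24.45 tcp [ 0.3325 -0.0894  0.0773] psi -150.05 toolz [-0.003 -0.    -1.   ] F [-0.31  0.4  -1.22] g 0.017 q [-0.26  0.09 -0.62  0.86 -0.   -0.78]
world [ 0.0015  0.0004 -0.0004] shift now [-0.0015 -0.0004  0.0004] after turn [-0.0015 -0.0004  0.0004] rot [ 0.06 -0.16 -0.05]
grip_width: 0.017
t 25.95 tcp [ 0.3514 -0.0786  0.1402] psi -149.97 toolz [-0.003 -0.001 -1.   ] F [-0.06  0.05 -1.42] g 0.017 q [-0.22  0.04 -0.49  1.05 -0.   -0.74]
world [-0.0464  0.2176 -0.0502] shift now [-0.0688  0.2116  0.0502] after turn [0.0464 0.2176 0.0502] rot [ 1.000e-02 -1.500e-01  3.003e+01]
c 213 245 13.8 [0.4792 0.1365]
c 262 234 13.5 [0.5081 0.0089]
c 342 233 13.6 [ 0.5119 -0.1977]
c 309 228 13.5 [ 0.5239 -0.1119]
```

```bash

python3 -m jog '[[[0,0,0,0,0,10],[0,0,0,0,0,10],[0,0,0,0,0,10],[0.01,0.045,0,0,0,0],[0.01,0.045,0,0,0,0],[0.01,0.045,0.01,0,0,0],[0.01,0.045,0.015,0,0,0],[0.006,0.035,0.015,0,0,0],[0,0,0,0,0,0]]]' | tail -1
python3 -c "
from h import *
to([.3045,.1395,.05],180);coasters()"
```

```text
grip_width: 0.0174
t 27.12 tcp [0.3149 0.1458 0.0991] psi 178.88 toolz [ 0.005  0.002 -1.   ] F [ 0.34 -1.   -1.51] g 0.0174 q [ 0.43  0.06 -0.59  0.92  0.    0.45]
world [-0.0104 -0.0063 -0.0491] shift now [ 0.0105 -0.0067  0.049 ] after turn [ 0.0104 -0.0063  0.0491] rot [ 0.14  0.28 -1.12]
c 213 245 13.6 [0.4794 0.1361]
c 262 234 13.5 [0.5078 0.0089]
c 342 233 13.6 [ 0.5119 -0.1977]
c 309 228 13.5 [ 0.5239 -0.1119]
```

```bash

python3 -m jog '[[[0.006,-0.006,0.012,0,0.5,-1.1],[0.006,0,0.012,0,0.1,0],[0.002,0,0.012,0,0.1,0],[0.001,0,0.01,0,0,0],[0,0,0.004,0,0,0],[0,0,0,0,0,0]]]' | tail -1
python3 -c "
from h import *
to([.3045,.1395,.0388],180)"
```

```text
grip_width: 0.017
t 27.93 tcp [0.2996 0.1339 0.0467] psi 179.5 toolz [-0.008  0.001 -1.   ] F [ 0.18  0.2  -0.46] g 0.017 q [ 0.42  0.12 -0.7   0.76  0.    0.43]
world [ 0.0049  0.0056 -0.0079] shift now [-0.0049  0.0056  0.0079] after turn [-0.0049  0.0056  0.0079] rot [ 0.05 -0.48 -0.5 ]
```

```bash

python3 -m jog '[[[-0.002,0.0055,0.003,0,-0.1,-0.5],[-0.002,0,0.003,0,0,0],[0,0,0.001,0,0,0],[0,0,0,0,0,0]]]' | tail -1
python3 -c "
from h import *
to([.3395,.1395,.0388],180)"
```

```text
grip_width: 0.017
t 28.43 tcp [0.3052 0.1404 0.04  ] psi -179.94 toolz [-0.004  0.002 -1.   ] F [-0.63  0.36 -1.64] g 0.017 q [ 0.43  0.14 -0.7   0.74  0.    0.43]
world [ 0.0343 -0.0009 -0.0012] shift now [-0.0344 -0.001   0.001 ] after turn [-0.0343 -0.0009  0.0012] rot [ 0.11 -0.24  0.06]
```

```bash

python3 -m jog '[[[-0.004,-0.001,0.001,0,0,0],[-0.003,0,0,0,0,0],[-0.003,0,0,0,0,0]]]' | tail -1
python3 -c "
from h import *
to([.3395,.1395,.0388],180)"
python3 -m jog '[[[-0.003,0,0,0,0,0],[-0.003,0,0,0,0,0],[-0.003,0,0,0,0,0],[-0.003,0,0,0,0,0],[-0.003,0,0,0,0,0],[-0.003,0,0,0,0,0],[-0.003,0,0,0,0,0],[-0.003,0,0,0,0,0]]]' | tail -1
python3 -c "
from h import *
to([.3395,.1395,.0388],180);coasters()"
```

```text
grip_width: 0.0168
t 28.8 tcp [0.3158 0.1394 0.039 ] psi -179.92 toolz [-0.004  0.002 -1.   ] F [ 0.05 -0.33 -1.56] g 0.0168 q [ 0.41  0.16 -0.68  0.74  0.    0.41]
world [ 0.0237  0.0001 -0.0002] shift now [-0.0237  0.0001  0.0001] after turn [-0.0237  0.0001  0.0002] rot [ 0.11 -0.23  0.08]
grip_width: 0.0173
t 29.8 tcp [0.3415 0.1394 0.0389] psi -179.94 toolz [-0.004  0.002 -1.   ] F [ 0.14  1.01 -0.36] g 0.0173 q [ 0.38  0.2  -0.62  0.75  0.    0.38]
world [-0.002   0.0001 -0.0001] shift now [0.002  0.0001 0.0001] after turn [0.002  0.0001 0.0001] rot [ 0.11 -0.24  0.06]
c 213 244 13.8 [0.4827 0.1369]
c 263 234 13.6 [0.5077 0.0088]
c 342 233 13.6 [ 0.5119 -0.1977]
c 309 228 13.5 [ 0.5238 -0.1118]
```

```bash

python3 -m jog '[[[0,0,-0.002,0,0,0],[0,0,-0.002,0,0,0],[-0.001,0,-0.004,0,0,0],[-0.001,0,-0.004,0,0,0],[-0.002,0,-0.004,0,0,0],[-0.002,0,-0.004,0,0,0],[-0.003,0,-0.005,0,0,0],[-0.003,0,-0.004,0,0,0],[-0.004,0,-0.004,0,0,0],[-0.004,0,-0.003,0,0,0]]]' | tail -1
python3 -c "
from h import *
to([.3625,.1395,.0769],180)"
python3 -m jog '[[[-0.004,0,-0.003,0,0,0],[-0.005,0,-0.0025,0,0,0],[-0.006,0,-0.003,0,0,0],[-0.006,0,-0.0025,0,0,0],[-0.007,0,-0.002,0,0,0],[-0.007,0,-0.002,0,0,0],[-0.007,0,-0.002,0,0,0],[-0.006,0,-0.002,0,0,0],[0,0,-0.01,0,0,0],[0.01,0,-0.02,0,0,0],[0.02,0,-0.01,0,0,0],[0,0,0,0,0,0]]]' | tail -1
python3 - <<'E'
from h import *
to([.305,.139,.09],180);coasters()
c=snap('top');a=cv2.resize(c['pixels'][190:330,80:390],None,fx=2.5,fy=2.5)
b=snap('side')['pixels'][210:400,130:430]
cv2.imwrite('pics/c9.png',a[:,:,::-1]);
s=cv2.cvtColor(cv2.imread('pics/c9.png'),cv2.COLOR_BGR2RGB)
b=cv2.resize(b,(350,222)); o=np.zeros((350+222,775,3),np.uint8); o[:350]=s; o[350:,:350]=b
cv2.imwrite('pics/c9.png',o[:,:,::-1])
E
```

```text
grip_width: 0.0171
t 31.1 tcp [0.3632 0.1394 0.0774] psi -179.93 toolz [-0.004  0.002 -1.   ] F [-0.47  0.36 -0.86] g 0.0171 q [ 0.36  0.17 -0.52  0.88  0.    0.36]
world [-0.0007  0.0001 -0.0005] shift now [0.0007 0.0001 0.0005] after turn [0.0007 0.0001 0.0005] rot [ 0.11 -0.21  0.07]
grip_width: 0.017
t 32.6 tcp [0.3851 0.1393 0.1403] psi -179.97 toolz [-0.003  0.002 -1.   ] F [ 0.84 -1.12 -1.36] g 0.017 q [ 0.34  0.13 -0.38  1.06  0.    0.34]
world [-0.0801 -0.0003 -0.0503] shift now [ 0.0799 -0.0003  0.0505] after turn [ 0.0801 -0.0003  0.0503] rot [ 0.12 -0.18  0.03]
c 262 234 13.5 [0.5081 0.0089]
c 342 233 13.6 [ 0.5113 -0.1972]
c 309 228 13.5 [ 0.5239 -0.1119]
c 214 212 13.5 [0.5663 0.1358]
```

View pics/c9.png

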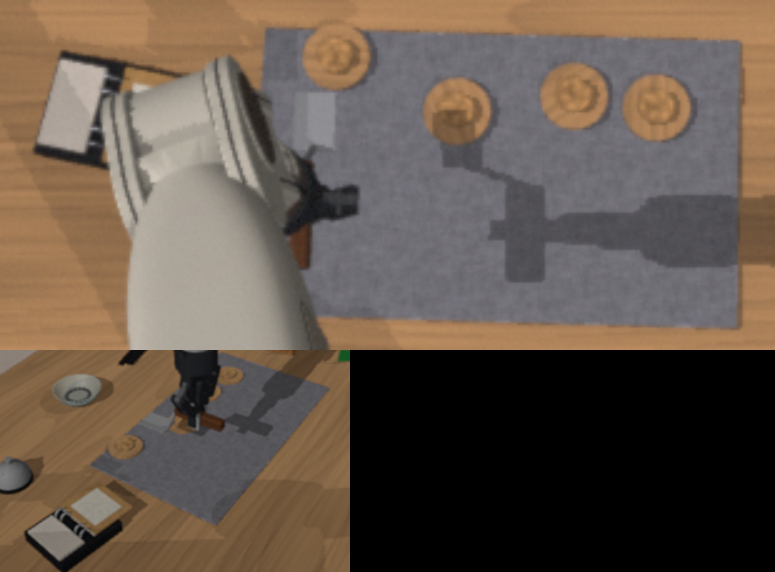

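All four lie cork up at (.566,.136), (.508,.009), (.524,−.112) and (.511,−.197). Now locate the leaf precisely in the first top picture.

```bash
python3 - <<'E'
from h import *
im=cv2.imread('pics/top0.png')[195:280,80:180]
cv2.imwrite('pics/c10.png',cv2.resize(im,None,fx=7,fy=7,interpolation=cv2.INTER_CUBIC))
E
```

```text
(no output)
```

View pics/c10.png

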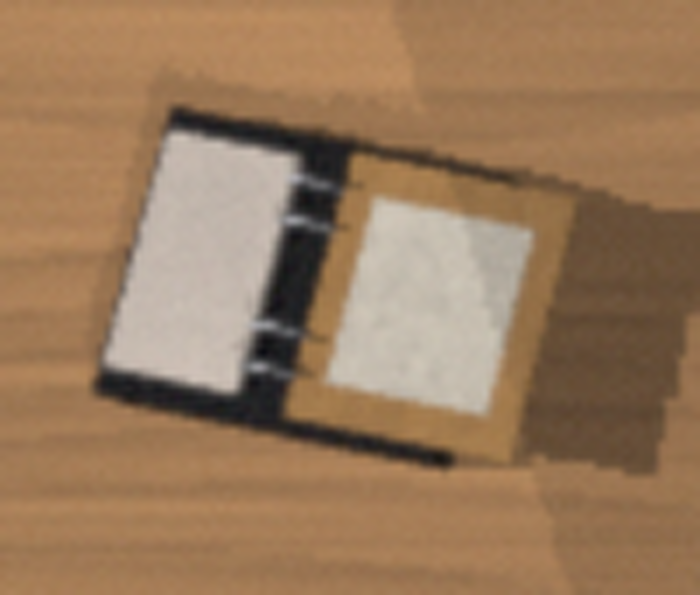

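Leaf free edge runs from crop (577,193) to (513,466), inner edge from (350,152) to (283,415).

```bash
python3 - <<'E'
from h import *
c=bot.camera('top'); f=lambda u,v:ray(c,80+u/7,195+v/7,.033)[:2]
e1,e2,i1,i2=f(577,193),f(513,466),f(350,152),f(283,415)
e=(e1+e2)/2;i=(i1+i2)/2;d=(i-e)/np.linalg.norm(i-e);h=e+d*.095
print(e1,e2,np.linalg.norm(e1-e2),e,i,np.linalg.norm(i-e),d,np.degrees(np.arctan2(d[1],d[0])),'hinge',h)
psi=np.degrees(np.arctan2(-d[1],-d[0]))
for s in(.04,-.015): to(list(e-d*(s+.1235))+[.06],psi)
E
```

```text
[0.53417712 0.26380846] [0.43341051 0.28221791] 0.10243445623797832 [0.48379381 0.27301318] [0.50084979 0.35713309] 0.08583160492434956 [0.19871447 0.98005743] 78.53820512265337 hinge [0.50267169 0.36611864]
t 32.8 tcp [0.3861 0.1393 0.1392] psi 179.99 toolz [-0.004  0.002 -1.   ] F [-0.5   0.06 -1.09] g 0.0169 q [ 0.34  0.14 -0.38  1.06  0.    0.34]
world [ 0.0652 -0.0265 -0.0792] shift now [-0.0655 -0.0266  0.0789] after turn [ 0.013  -0.0691  0.0792] rot [  0.24  -0.11 -78.55]
t 32.8 tcp [0.3861 0.1393 0.1392] psi 179.99 toolz [-0.004  0.002 -1.   ] F [-0.5   0.06 -1.09] g 0.0169 q [ 0.34  0.14 -0.38  1.06  0.    0.34]
world [ 0.0761  0.0274 -0.0792] shift now [-0.0764  0.0273  0.0789] after turn [-0.042  -0.0691  0.0792] rot [  0.24  -0.11 -78.55]
```

```bash

python3 -m jog '[[[0,0,0,0,0,-9.8],[0,0,0,0,0,-9.8],[0,0,0,0,0,-9.8],[0,0,0,0,0,-9.8],[0,0,0,0,0,-9.8],[0,0,0,0,0,-9.8],[0,0,0,0,0,-9.8],[0,0,0,0,0,-9.8],[0,0,0,0,0,0]]]' | tail -1
python3 -c "
from h import *
to([.4513,.1128,.10],-101.5)"
```

```text
grip_width: 0.0175
t 33.92 tcp [0.3883 0.1384 0.1347] psi -99.24 toolz [-0.011 -0.001 -1.   ] F [ 0.71  0.51 -0.88] g 0.0175 q [ 0.34  0.15 -0.37  1.06  0.   -1.07]
world [ 0.063  -0.0256 -0.0347] shift now [ 0.015  -0.0667  0.0341] after turn [ 0.0125 -0.0669  0.0347] rot [ 0.59 -0.19  2.26]
```

```bash

python3 -m jog '[[[0,0,0,0.6,-0.2,2.2],[0.007,-0.033,0.015,0,0,0],[0.006,-0.033,0.015,0,0,0],[0,0,0.02,0,0,0],[0,0,0.02,0,0,0],[0,0,0,0,0,0]]]' | tail -1
python3 -c "
from h import *
to([.4513,.1128,.053],-101.5)"
```

```text
grip_width: 0.0173
t 34.67 tcp [0.4539 0.1113 0.0614] psi -102.6 toolz [ 0.  0. -1.] F [-0.99 -1.17 -2.01] g 0.0173 q [ 0.24  0.33 -0.36  0.89  0.   -1.11]
world [-0.0026  0.0015 -0.0084] shift now [-0.0009  0.0029  0.0084] after turn [-0.0009  0.0029  0.0084] rot [ 0.    0.01 -1.1 ]
```

Lower and slide in 58 mm (40 clear + 18 under the leaf).

```bash

python3 -m jog '[[[0,0.003,0.005,0,0,-1.1],[0,0,0.003,0,0,0],[-0.01,0,0,0,0,0],[-0.01,0,0,0,0,0],[-0.01,0,0,0,0,0],[-0.006,0,0,0,0,0],[0,0,0,0,0,0]]]' | tail -1
python3 - <<'E'
from h import *
to(list(np.array([.4838,.273])+(.018-.1235)*np.array([.1987,.98]))+[.053],-101.5);coasters()
b=snap('side')['pixels'][260:420,130:370]
cv2.imwrite('pics/c11.png',cv2.resize(b,None,fx=3,fy=3)[:,:,::-1])
E
```

```text
grip_width: 0.017
t 35.55 tcp [0.4607 0.1515 0.0557] psi -101.48 toolz [ 0.005  0.002 -1.   ] F [ 0.28 -0.42 -1.75] g 0.017 q [ 0.32  0.36 -0.32  0.88  0.   -1.05]
world [ 0.0021  0.0181 -0.0027] shift now [-0.0182  0.0015  0.0027] after turn [-0.0182  0.0015  0.0027] rot [-0.27  0.17  0.02]
c 315 247 13.5 [ 0.4749 -0.1277]
c 262 234 13.5 [0.5078 0.0089]
c 342 233 13.5 [ 0.5115 -0.1975]
c 214 212 13.6 [0.5666 0.1362]
```

View pics/c11.png

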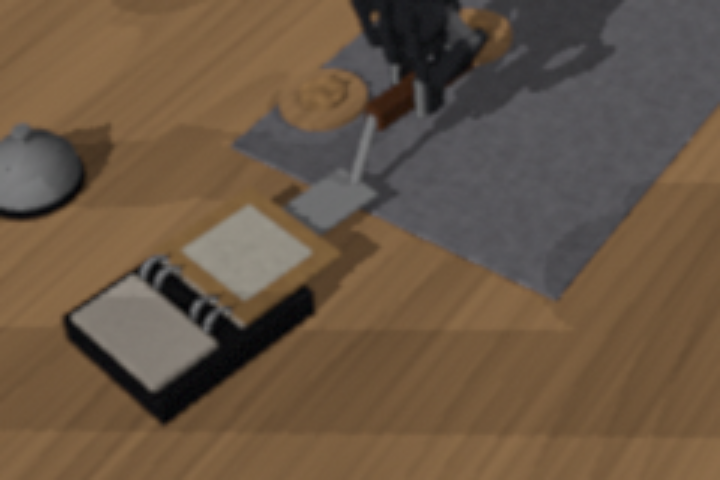

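The knock happened: coaster B slid to (.475,−.128), still flat and clear of A. The blade front (crop (320,225)) is just at the leaf's edge and below it. Lower slightly and go in.

```bash

python3 -m jog '[[[0,0.001,0.003,0,0,0],[-0.003,0,0,0,0,0],[-0.005,0,0,0,0,0],[-0.005,0,0,0,0,0],[-0.004,0,0,0,0,0]]]' | tail -3
python3 -m jog '[[[0,0,-0.005,0,0,0],[0,0,-0.006,0,0,0],[0,0,-0.008,0,0,0],[-0.001,0,-0.01,0,0,0],[-0.003,0,-0.01,0,0,0]]]' | tail -3
python3 -c "
from h import *
to([.48,.17,.09],-101.5)"
```

```text
tool_rot: [-0.632, 0.775, -0.001, 0.002]
ft_force: [0.4, -0.1, -1.1]
grip_width: 0.0171
tool_rot: [-0.632, 0.775, -0.001, 0.001]
ft_force: [-0.4, 0.7, -2.2]
grip_width: 0.0168
t 36.9 tcp [0.4629 0.1718 0.0935] psi -101.62 toolz [ 0.003  0.001 -1.   ] F [-0.36  0.68 -2.15] g 0.0168 q [ 0.36  0.33 -0.25  0.99 -0.   -1.01]
world [ 0.0171 -0.0018 -0.0035] shift now [-0.0017 -0.0171  0.0036] after turn [-0.0016 -0.0172  0.0035] rot [-0.15  0.08 -0.12]
```

```bash

python3 -m jog '[[[-0.007,0,-0.011,0,0,0],[-0.009,0,-0.01,0,0,0],[-0.01,0,-0.009,0,0,0],[-0.01,0,-0.008,0,0,0],[-0.01,0,-0.005,0,0,0],[-0.01,0,-0.004,0,0,0],[-0.01,0,-0.003,0,0,0],[-0.01,0,-0.002,0,0,0],[-0.01,0,0,0,0,0],[-0.01,0,0,0,0,0],[-0.01,0,0,0,0,0],[-0.008,0,0,0,0,0]]]' | tail -3
python3 -c "
from h import *
to([.48,.17,.18],-101.5)"
python3 -m jog '[[[0,0,-0.02,0,0,0],[0.02,0,-0.03,0,0,0],[0.03,0,-0.01,0,0,0],[0.03,0,0,0,0,0],[0,0,0,0,0,0]]]' | tail -3
python3 - <<'E'
from h import *
to([.48,.17,.18],-101.5);coasters()
a=snap('top')['pixels'][180:340,80:390];b=snap('side')['pixels'][210:410,130:430]
o=np.zeros((600,620,3),np.uint8);o[:320]=cv2.resize(a,None,fx=2,fy=2);o[320:,:420]=cv2.resize(b,(420,280))
cv2.imwrite('pics/c12.png',o[:,:,::-1])
E
```

```text
tool_rot: [-0.632, 0.775, -0.001, 0.002]
ft_force: [0.3, -0.3, -1.3]
grip_width: 0.017
t 38.4 tcp [0.4874 0.292  0.1497] psi -101.58 toolz [ 0.004  0.001 -1.   ] F [ 0.28 -0.27 -1.26] g 0.017 q [ 0.54  0.42  0.04  1.19 -0.   -0.83]
world [-0.0074 -0.122   0.0303] shift now [ 0.121  -0.0173 -0.0305] after turn [ 0.1211 -0.017  -0.0303] rot [-0.19  0.13 -0.08]
tool_rot: [-0.633, 0.774, -0.001, 0.001]
ft_force: [-0.2, 0.7, -1.1]
grip_width: 0.0173
t 39.02 tcp [0.4711 0.2138 0.2107] psi -101.46 toolz [ 0.003  0.    -1.   ] F [-0.19  0.74 -1.13] g 0.0173 q [ 0.43  0.28  0.01  1.29 -0.   -0.94]
world [ 0.0089 -0.0438 -0.0307] shift now [ 0.0412 -0.0173  0.0307] after turn [ 0.0412 -0.0174  0.0307] rot [-0.17  0.06  0.04]
c 315 247 13.5 [ 0.4749 -0.1276]
c 262 234 13.7 [0.5078 0.0093]
c 342 233 13.5 [ 0.5118 -0.1971]
c 214 212 13.5 [0.5663 0.1358]
```

View pics/c12.png

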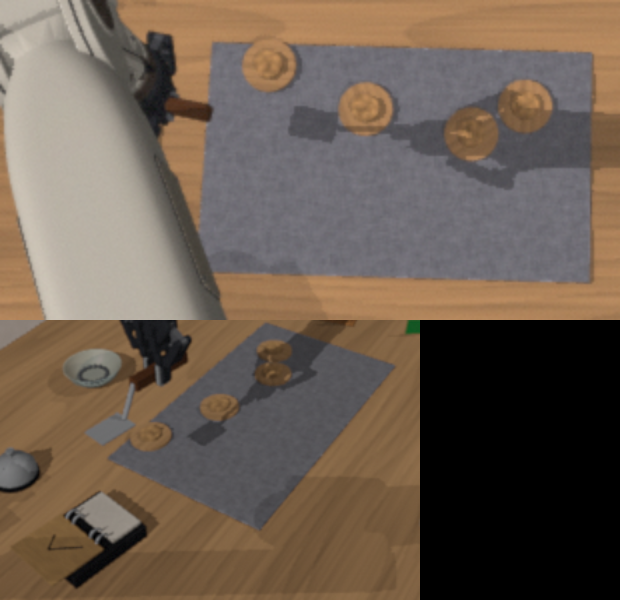

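Leaf is over with its tick showing (side crop (60,545)); coasters are unchanged. Bring the spatula back end for end, which is a shorter wrist turn, and measure the rest meanwhile.

```bash

python3 -m jog '[[[0,0,0,0,0,10],[0,0,0,0,0,10],[0,0,0,0,0,10],[0,0,0,0,0,10],[0,0,0,0,0,10],[0,0,0,0,0,10],[0,0,0,0,0,9.5],[0,0,0,0,0,0]]]' | tail -1
python3 -m jog '[[[0.008,-0.05,0,0,0,0],[0.008,-0.05,0,0,0,0],[0.008,-0.05,0,0,0,0],[0.008,-0.05,0,0,0,0],[0.008,-0.05,0,0,0,0],[0.008,-0.05,0,0,0,0],[0.008,-0.05,0,0,0,0],[0.008,-0.05,0,0,0,0],[0.008,-0.05,0,0,0,0],[0,0,0,0,0,0]]]' | tail -1
python3 - <<'E'
from h import *
to([.470,-.3888,.14],188.9)
c=bot.camera('top');f=lambda u,v,z:ray(c,380+u/5,210+v/5,z)[:2]
a,b=f(115,106,.006),f(150,295,.006); d=(b-a)/np.linalg.norm(b-a); n=np.array([-d[1],d[0]])
print(np.linalg.norm(b-a),'rest centre',(a+b)/2+.025*n,(a+b)/2-.025*n)
E
```

```text
grip_width: 0.0169
grip_width: 0.0169
t 41.42 tcp [ 0.4732 -0.2408  0.2044] psi -170.03 toolz [ 0.004  0.002 -1.   ] F [ 0.01  1.12 -1.02] g 0.0169 q [-0.47  0.31  0.03  1.29  0.   -0.65]
world [-0.0032 -0.148  -0.0644] shift now [ 0.029  -0.1453  0.0641] after turn [ 0.026  -0.1457  0.0644] rot [0.09 0.22 1.07]
0.10009908884630554 rest centre [ 0.47076835 -0.38812814] [ 0.46313355 -0.33871448]
```

```bash

python3 -m jog '[[[0.005,-0.036,0.0,0,0.2,1.1],[0.007,-0.036,0.01,0,0,0],[0.007,-0.036,0.02,0,0,0],[0.007,-0.036,0.02,0,0,0],[0,0,0.01,0,0,0],[0,0,0,0,0,0]]]' | tail -1
python3 -c "
from h import *
to([.4705,-.3885,.10],188.9)"
```

```text
grip_width: 0.0168
t 42.23 tcp [ 0.4758 -0.3792  0.1417] psi -169.71 toolz [-0.     0.008 -1.   ] F [ 0.56  0.4  -1.48] g 0.0168 q [-0.68  0.51  0.16  1.23  0.01 -0.86]
world [-0.0053 -0.0093 -0.0417] shift now [ 0.007  -0.0086  0.0417] after turn [ 0.0067 -0.0084  0.0417] rot [0.43 0.05 1.39]
```

```bash

python3 -m jog '[[[0.006,-0.008,0.02,0.4,0,1.4],[0,0,0.02,0,0,0],[0,0,0.015,0,0,0],[0,0,0.005,0,0,0],[0,0,0,0,0,0]]]' | tail -1
python3 - <<'E'
from h import *
to([.4705,-.3885,.10],188.9)
a=snap('top')['pixels'][200:300,370:470];b=snap('side')['pixels'][160:240,330:430]
o=np.hstack([cv2.resize(a,(400,400),interpolation=2),cv2.resize(b,(400,400),interpolation=2)])
cv2.imwrite('pics/c13.png',o[:,:,::-1])
E
```

```text
grip_width: 0.0172
t 42.85 tcp [ 0.4758 -0.3826  0.0846] psi -170.48 toolz [ 0.006 -0.002 -1.   ] F [ 0.35 -0.31 -0.71] g 0.0172 q [-0.68  0.55  0.07  1.09  0.   -0.84]
world [-0.0053 -0.0059  0.0154] shift now [ 0.0061 -0.005  -0.0154] after turn [ 0.0062 -0.005  -0.0154] rot [-0.15  0.3   0.62]
```

View pics/c13.png

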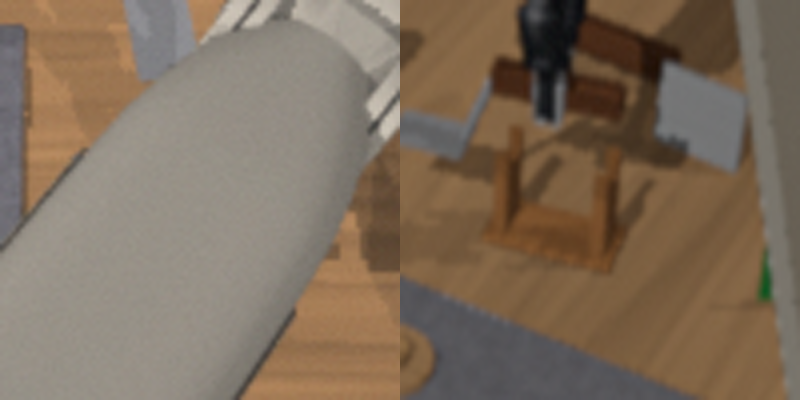

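Side half shows the spatula level above the rest and aligned with its axis. Correct the 6 mm offsets and descend.

```bash

python3 -m jog '[[[0.006,-0.005,0.004,-0.1,0.3,0.6],[0.001,-0.001,0.005,0,0.1,0],[0,0,0.004,0,0,0],[0,0,0,0,0,0]]]' | tail -1
python3 -c "
from h import *
to([.4705,-.3885,.0395],188.9)"
```

```text
grip_width: 0.0169
t 43.45 tcp [ 0.47   -0.3918  0.0724] psi -171.2 toolz [ 0.    -0.003 -1.   ] F [ 0.02 -0.25 -1.79] g 0.0169 q [-0.69  0.56  0.06  1.07 -0.   -0.85]
world [ 0.0005  0.0033 -0.0329] shift now [-0.001   0.0032  0.0329] after turn [-0.001   0.0031  0.0329] rot [-0.18 -0.01 -0.1 ]
```

```bash

python3 -m jog '[[[0,0.003,0.006,0,0,0],[0.0005,0.0005,0.006,0,0,0],[0.0005,0.0005,0.005,0,0,0],[0,0,0,0,0,0]]]' | tail -1
python3 -c "
from h import *
to([.4705,-.3885,.0395],188.9)"
```

```text
grip_width: 0.0168
t 43.95 tcp [ 0.4681 -0.3873  0.0538] psi -171.18 toolz [-0.    -0.003 -1.   ] F [ 0.72 -0.19 -1.1 ] g 0.0168 q [-0.69  0.57  0.03  1.02 -0.   -0.84]
world [ 0.0024 -0.0012 -0.0143] shift now [-0.0021 -0.0015  0.0143] after turn [-0.0021 -0.0016  0.0143] rot [-0.15 -0.03 -0.08]
```

```bash

python3 -m jog '[[[-0.002,-0.001,0.005,0,0,0],[0,0,0.004,0,0,0],[0,0,0.003,0,0,0],[0,0,0.001,0,0,0],[0,0,0,0,0,0]]]' | tail -1
python3 -c "
from h import *
to([.4705,-.3885,.0395],188.9)"
```

```text
grip_width: 0.0169
t 44.58 tcp [ 0.4707 -0.3883  0.0401] psi -171.18 toolz [ 0.    -0.003 -1.   ] F [-0.17  0.63 -1.38] g 0.0169 q [-0.69  0.59  0.02  1.   -0.   -0.84]
world [-0.0002 -0.0002 -0.0006] shift now [ 0.0003 -0.0002  0.0006] after turn [ 0.0003 -0.0002  0.0006] rot [-0.17 -0.01 -0.08]
```

```bash

python3 -m jog '[[[0,0,0.0008,0,0,0],[0,0,0,0,0,0]]]' | tail -2
python3 -m jog '[[[0,0,0,0,0,0],[0,0,0,0,0,0],[0,0,0,0,0,0],[0,0,0,0,0,0]]]' 0.06 | tail -2
python3 -m jog '[[[0,0,-0.01,0,0,0],[0,0,-0.02,0,0,0],[0,0,-0.04,0,0,0],[0,0,-0.04,0,0,0],[0,0,-0.04,0,0,0],[0.05,0.03,0,0,0,0],[0.05,0.03,0,0,0,0],[0.05,0.03,0,0,0,0],[0.02,0.05,0,0,0,0],[0,0.05,0,0,0,0],[0,0.05,0,0,0,0],[0,0,0,0,0,0]]]' | tail -1
python3 - <<'E'
from h import *
st();coasters()
c=snap('top');a=c['pixels'][190:330,80:460];b=snap('side')['pixels'][150:400,130:430]
o=np.zeros((600,760,3),np.uint8);o[:280]=cv2.resize(a,None,fx=2,fy=2,interpolation=2);o[280:,:380]=cv2.resize(b,(380,317))[:320].copy() if 0 else cv2.resize(b,(380,320))
o[280:,380:]=cv2.resize(c['pixels'][205:305,370:480],(380,320),interpolation=2)
cv2.imwrite('pics/c14.png',o[:,:,::-1])
E
```

```text
ft_force: [0.7, 0.4, -0.7]
grip_width: 0.0168
ft_force: [-0.6, 0.1, 0.4]
grip_width: 0.0599
grip_width: 0.0599
t 46.83 tcp [ 0.2629 -0.1749  0.2001] psi -171.31 toolz [ 0.016 -0.017 -1.   ] F [ 0.75  0.3  -0.21] g 0.0599 q [-0.58 -0.13 -0.48  1.2  -0.01 -0.73]
c 315 247 13.6 [ 0.4751 -0.128 ]
c 262 234 13.5 [0.5078 0.0089]
c 342 233 13.5 [ 0.5114 -0.1975]
c 214 212 13.5 [0.5663 0.1358]
```

View pics/c14.png

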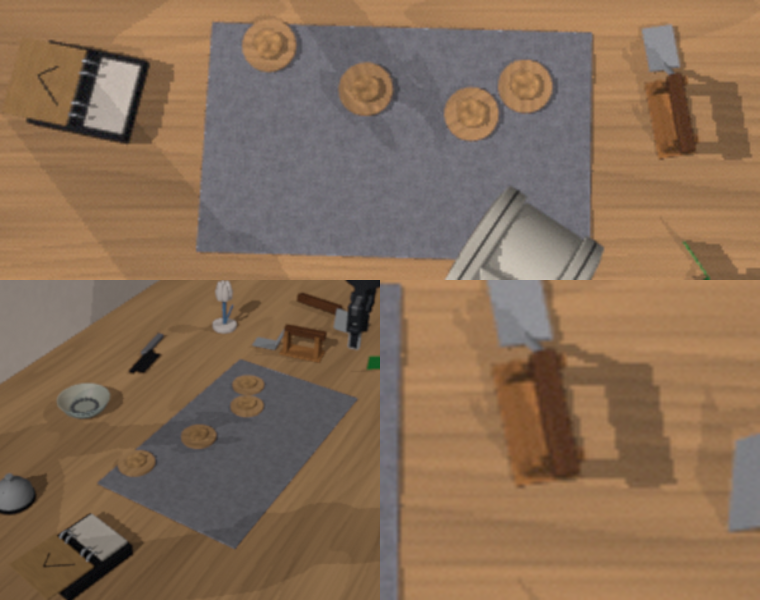

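```bash
python3 - <<'E'
from h import *
c=bot.camera('top');a=ray(c,416.9,227.5,.066);b=ray(c,423,266.9,.066);print('handle',(a+b)/2,np.degrees(np.arctan2(*(a-b)[1::-1])))
bot.job_done()
E
```

```text
handle [ 0.46464694 -0.38799023  0.066     ] 6.855906115956798
the job is handed in; nothing more can be done
```

I turned all four coasters over with the small brown spatula and then turned the chore-card leaf. The spatula is back in its rest, end for end, and I handed the job in about 47 s into the 210 s limit. No verdict was reported.

- **Coasters:** the last picture shows all four cork up and flat on the mat, none stacked. One was knocked about 5 cm aside after its turn; it stayed flat and clear of the others, so I left it.
- **Leaf:** it lies fully over its rings with the tick showing.
- **Spatula:** it lies on both posts, blade down. I measured the handle's middle about 6 mm along from the rest's centre (20 mm allowed) and less than 1 mm across (8 mm allowed). Its angle is off by about 2°.
- **Other things:** the bowl, tulip, bell and comb look untouched, checked by eye only. The gripper is open and clear of everything.

The forces on the coasters could not be read directly. I saw no sign of hard pressing: wrist-force readings were only a few newtons, and the coasters moved at most about 3 mm as the blade slid under them. Early on, the image and the grasp put the spatula's position 3.5 mm apart. I used the rest's measured centre, which agreed with the grasp.

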